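# Leak-check the seam of a gearbox casing

### The arm

A 7-joint arm with a two-finger parallel gripper is mounted at the origin on the work surface. World frame = base frame: x ahead of the robot, y to its left, z up, the work surface at z = 0. Lengths are in mm, angles in rad, forces in N, time in s.
With the tool pointing down it reaches from about 350 to 900 mm from the base axis. Payload 8.1 kg.
Tool frame: the origin (TCP) lies midway between the tips of the shut fingers; the grasp point (between the pads) lies 19 mm behind it; z points along the fingers, y is the direction in which the jaws open and shut (so a half turn about z gives the same grasp; the last joint's range is limited). The gripper opens to 85 mm and grips with 20 to 120 N. Pads are 22 mm wide; open, the fingers measure 114 mm over their backs; the gripper's body (76 mm by 85 mm) begins 54 mm behind the grasp point. The pads swing forward as they close: fully open they stand 13 mm farther back than shut.
Start: joints at [1.006, 0.434, 0.025, 1.573, -0.012, 1.134, -0.075], TCP at [278.455, -559.557, 231.323] pointing down, gripper open.
Joint ranges: [-2.62, 2.62], [-0.44, 2.09], [-1.27, 1.32], [0.08, 2.57], [-1.32, 4.46], [0.12, 2], [-2.74, 2.74]. Speed limits (rad/s): [2.22, 2.22, 3.01, 3.01, 3.14, 3.14, 3.14].

### API

Orientations are given as a 3x3 rotation matrix whose columns are the frame's x, y, z axes.
In Python, from cell import monitor, cams, robot, nets gives the robot as it stands.
- The arm moves only by the tool move_arm, never from a script. Its argument "steps" is a list of rows, each a list of 7 numbers: the turn, a rotation vector about the tool's x, y, z in degrees, then the shift along the tool's x, y, z in m, then the opening in per cent of the stroke, from 0 (shut) to 100 (fully open). A call has 1 to 5 rows; each row is the pose to reach, as a shift and turn from the pose commanded when the call began, along the tool's axes at that moment; what a row does not reach only later rows make up. A row lasts 1/8 s, in which the tool goes at most 62.5 mm and 10.7 degrees, less where a joint would pass 70% of its speed; a pose out of reach is approached as far as the arm can. A call with a gripper value outside its range is refused whole. The fingers move at their own pace and stop on an object; the grip force is fixed at half the most. Time passes only in rows, so rows that repeat a pose let the fingers close. It gives the time, the measured TCP pose, the force and the opening at its end, in the units of the state.
- monitor.observe(): the state, without advancing time (a new reading comes with each control period).
- cams.camera(name): name is "side" or "top" or "wrist"; returns a dict with "img" (384x512x3 uint8, red, green, blue), "range_z" (384x512 float32, mm along the optical axis (not along the pixel's ray), 0 where there is no reading), "camera_matrix" (3x3 intrinsics, pixels), "view" (4x4, takes a point from world to camera coordinates). Camera axes: x right, y up, looking along -z (the intrinsics and any distortion apply to the point x, -y, -z); pixel columns grow to the right and rows downward; lengths in mm; the calibration is good to about 2 mm. A picture is of the moment at which its call begins.
- robot.finish_job(): hands the job in, once; it reports no verdict.
Trained networks look in the newest picture that a camera, given by its name, has taken for a name from the list of things; names that differ only in an ending like _2 or _b are one class to them, and where a whole thing is asked for, a point or a joint stands for the part that bears it (a point fixed in the world has none). Each returns a list of dicts, best first, with "conf" (0 to 1); they miss things now and then, are a little off and sometimes report something else, mostly with a low value. They report only what shows in the picture. A call takes as long as a camera call. They do not tell look-alikes from the thing itself.
- nets.spot_in(camera, target): "centre" ([x, y, z] in mm, in world coordinates, good to about 4 mm: the middle of the surface that is visible of it).
- nets.pinpoint(camera, target): "centre" ([x, y, z] in mm, in world coordinates, good to about 4 mm: a listed point, or the origin of a listed thing).
The state is a dict: "clock": time; "q": joint angles; "dq": joint speeds; "joint_torque": joint torques, N m; "position": TCP position; "ee_rot": TCP orientation; "contact_force": force on the tool from outside, world axes, zero at the start; "wrist_torque": the same for the moment, N m; "grip_width": opening from 0.0 (shut) to 1.0 (fully open).
Only numpy, scipy, OpenCV 4.12 (cv2) and the standard library are available. Lean on these libraries where they do the work, as an engineer would, in place of code of your own. Each camera call takes 0.05 s, during which the arm holds its last target.

### The job

Take the leak-detector wand with the yellow grip out of its blue stand and guide its tip slowly along the green seam of the gearbox casing, from the yellow dot round the corner to the red dot, at about 3 cm a second, keeping the tip over the seam and less than a centimetre above it without pressing on the casing. Then put the wand back upright in its blue stand, fully home, and let go.

Things in the scene. Friction and masses are not known exactly. Their poses are not given: they have to be found in the camera images.
- wand_grip (a point): Centre of the round upright yellow grip (26 mm across, 60 mm long) of the loose rigid leak wand, 0.08-0.17 kg, 146 mm long, hung in its blue stand; 116 mm above its tip, 126 mm above the table at the start. z runs from tip to grip; yaw means nothing. Like tools with black and red grips hang in grey stands, at least 100 mm away axis to axis.
- wand_tip (a point): Black end of the wand, 4 mm across there; z runs up along the wand. The tip widens over 18 mm to a steel shaft 22 mm across; 80 mm above the tip is the underside of a black collar, 50 mm across and 6 mm thick, and the yellow grip starts on top of it.
- casing: Fixed aluminium casing, foot 216 x 181 mm, flat top at z = 50 mm, grey cover let in flush, L-shaped green seam 5 mm wide on top. Origin: on the underside below the L's corner; z up. Path in its frame: yellow dot x -110, y 0; corner x 0, y 0; red dot x 0, y +80 mm. Bolt heads 5 mm high, 25 mm or more from the path. A smaller casing with a black gasket is a bystander.
- wand_stand: Blue stand, fixed, foot 80 x 80 mm. Origin: centre of the underside, z up. Its top plate (70 x 70 mm, 12 mm thick, top at z = 90 mm) has a hole 32 mm across on the stand's z axis. With the wand home its collar lies on the plate, its tip 10 mm above the table, on the axis within 5 mm of play.
Mind the look-alikes: they are no part of the job. Leave any orange look-alike of the wand_stand alone.

How it is judged:
By the outcome, as a careful person would: the job done as asked, in the order asked, and still so for the second after the job is handed in, with the robot touching nothing.
It also fails if it takes over 61 s, if anything falls off the work surface, if the arm or the gripper's body presses on something with over 40 N, if the wrist force passes 120 N, or if a joint passes its speed limit or range.

## Working session

There is one attempt and no reset: what is moved stays moved. The work goes in short steps, Python scripts to look and compute and a tool call to move; the robot and the scene stay as the last step left them, time stands still between calls to the robot, and variables do not carry over. Pictures are saved under pics/ and viewed, and the job is handed in when it is done.

Besides the shell and the picture viewer there is one more tool, called after "Call:" as a command line: name --pt "numbers of a row" for each row, then --argument value for the rest. move_arm: Moves the arm, as the interface text tells. Its arguments: {"type":"object","properties":{"steps":{"type":"array"}},"required":["steps"]}

```bash
mkdir -p pics; ls
python3 - <<'E'
from cell import monitor, cams, robot, nets
import cv2,numpy as np
s=monitor.observe();print(s['clock'],s['position'],s['ee_rot'],s['grip_width'])
for c in ['top','side']:
    d=cams.camera(c);cv2.imwrite(f'pics/{c}0.png',d['img'][:,:,::-1]);np.savez(f'{c}0.npz',**d)
    for n in ['wand_grip','wand_tip','casing','wand_stand']:
        print(c,n,[(np.round(x['centre']),round(x['conf'],2)) for x in nets.pinpoint(c,n)])
print(monitor.observe()['clock'])
E
```

```text
pics
0.0 [ 278.20081786 -559.10393021  230.5253299 ] [[ 8.95287677e-01  4.45487721e-01 -8.15628645e-04]
 [ 4.45488450e-01 -8.95286651e-01  1.36110376e-03]
 [-1.23866425e-04 -1.58193257e-03 -9.99998741e-01]] 1.0009610887350275
top wand_grip [(array([628., 198., 126.]), 0.62)]
top wand_tip []
top casing [(array([ 575., -258.,   -3.]), 0.83)]
top wand_stand [(array([667.,  40.,   2.]), 0.83), (array([625., 202.,  -3.]), 0.69)]
side wand_grip [(array([630., 201., 124.]), 0.87)]
side wand_tip []
side casing [(array([ 579., -254.,    1.]), 0.68)]
side wand_stand [(array([673.,  46.,  -2.]), 0.94), (array([631., 206.,  -3.]), 0.82)]
0.5
```

View pics/top0.png

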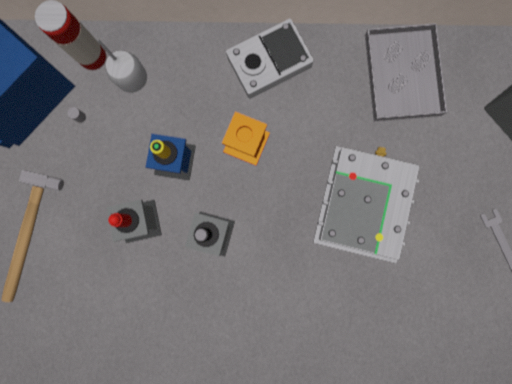

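View pics/side0.png

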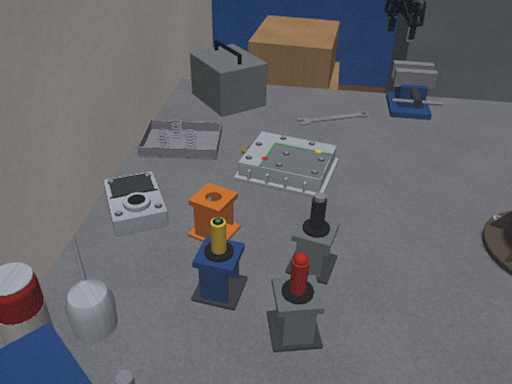

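Top view: the yellow-grip wand is in the blue stand at (165,152). The orange look-alike stand at (246,137) is empty, the red and black tools at (120,220) and (205,235) hang in grey stands. The seam runs from yellow dot (379,237) through corner (390,183) to red dot (352,176). Measuring now and confirming in a crop.

```bash
cat > h.py <<'E'
import numpy as np,cv2
def pts(d,px):  # px Nx2 (u,v) -> world using range_z
    px=np.atleast_2d(px).astype(int);z=d['range_z'][px[:,1],px[:,0]].astype(float);K=d['camera_matrix']
    x=(px[:,0]-K[0,2])/K[0,0]*z;y=(px[:,1]-K[1,2])/K[1,1]*z
    P=np.c_[x,-y,-z,np.ones(len(z))]
    return (np.linalg.inv(d['view'])@P.T).T[:,:3]
def atz(d,px,zw):
    px=np.atleast_2d(px).astype(float);K=d['camera_matrix'];T=np.linalg.inv(d['view'])
    r=np.c_[(px[:,0]-K[0,2])/K[0,0],-(px[:,1]-K[1,2])/K[1,1],-np.ones(len(px))]@T[:3,:3].T
    o=T[:3,3];return o+r*((zw-o[2])/r[:,2])[:,None]
E
python3 - <<'E'
from h import *
for c in ['top','side']:
    d=dict(np.load(f'{c}0.npz'));im=d['img'];h=cv2.cvtColor(im,cv2.COLOR_RGB2HSV)
    print(c,d['camera_matrix'].round(1).tolist(),[k for k in d], np.linalg.inv(d['view'])[:3,3])
    H,S,V=[h[...,i].astype(int) for i in range(3)]
    g=(abs(H-65)<15)&(S>110)&(V>60)
    y=(abs(H-29)<6)&(S>150)&(V>100); r=((H<6)|(H>174))&(S>150)&(V>80); b=(abs(H-110)<12)&(S>120)&(V>50)
    for n,m in dict(g=g,y=y,r=r,b=b).items():
        nn,l,st,ce=cv2.connectedComponentsWithStats(m.astype(np.uint8))
        for i in range(1,nn):
            if st[i,4]>8:
                v,u=np.where(l==i);P=pts(d,np.c_[u,v]);print(n,st[i].tolist(),ce[i].round(1),np.median(P,0).round(1),'atz50',atz(d,ce[i],50).round(1), 'zmax',P[:,2].max().round(1))
    if c=='top':
        v,u=np.where(g);np.save('gtop.npy',np.c_[u,v])
        cv2.imwrite('pics/crop_top.png',np.hstack([cv2.resize(im[120:190,130:200,::-1],(400,400),interpolation=2),cv2.resize(im[160:260,310:410,::-1],(400,400),interpolation=2)]))
E
```

```text
top [[418.0, 0.0, 257.5], [0.0, 418.0, 189.9], [0.0, 0.0, 1.0]] ['img', 'range_z', 'camera_matrix', 'view'] [479.63835088  -7.99410912 914.19220642]
g [154, 144, 5, 5, 23] [156.  145.8] [626.  200.7 158.7] atz50 [[647.3 231.   50. ]] zmax 161.3
g [336, 172, 12, 4, 16] [342.  173.4] [ 597.3 -160.4   51.2] atz50 [[ 597.2 -160.    50. ]] zmax 54.9
g [358, 177, 33, 56, 121] [380.7 198.5] [ 552.2 -244.    51.7] atz50 [[ 546.7 -239.6   50. ]] zmax 914.2
g [375, 242, 4, 11, 20] [376.4 247. ] [ 447.6 -229.9   51.4] atz50 [[ 447.4 -230.7   50. ]] zmax 54.0
y [151, 141, 14, 14, 89] [157.9 147.7] [622.3 196.3 156.2] atz50 [[643.3 226.7  50. ]] zmax 914.2
y [376, 234, 6, 7, 32] [378.6 236.8] [ 468.  -234.5   52.3] atz50 [[ 468.2 -235.2   50. ]] zmax 914.2
r [44, 10, 27, 26, 155] [61.1 26.5] [837.9 377.4 180.4] atz50 [[906.7 451.5  50. ]] zmax 186.2
r [350, 173, 6, 6, 30] [352.4 175.6] [ 592.1 -180.4   52.1] atz50 [[ 593.  -181.4   50. ]] zmax 56.3
r [109, 213, 14, 14, 156] [115.7 219.6] [488.3 266.1 164.5] atz50 [[490.1 307.9  50. ]] zmax 171.4
b [0, 23, 74, 123, 4121] [24.6 86.8] [755.6 486.2 1
[... 1001 characters left out ...]
, 817] [ 15.3 304.8] [842.3 425.2 170.1] atz50 [[929.  329.2  50. ]] zmax 642.4
b [212, 0, 187, 87, 7749] [319.4  30.8] [  324.3 -2412.7  -265.8] atz50 [[  491.9 -1230.2    50. ]] zmax 642.4
b [389, 4, 3, 4, 9] [389.9   5.1] [   78.3 -2402.1  -107.1] atz50 [[  162.3 -1724.7    50. ]] zmax 314.7
b [399, 85, 29, 15, 258] [412.3  91.1] [ 212.8 -596.8   77.6] atz50 [[ 190.3 -660.9   50. ]] zmax 94.2
b [387, 92, 44, 27, 580] [406.8 108.8] [ 213.  -584.1   20.5] atz50 [[ 222.6 -526.2   50. ]] zmax 642.4
b [193, 236, 51, 67, 1460] [216.5 271.1] [625.5 233.6  82.8] atz50 [[630.7 205.7  50. ]] zmax 642.4
b [0, 323, 92, 61, 3692] [ 39.5 360.3] [780.6 491.2 160.1] atz50 [[841.2 418.9  50. ]] zmax 642.4
```

View pics/crop_top.png

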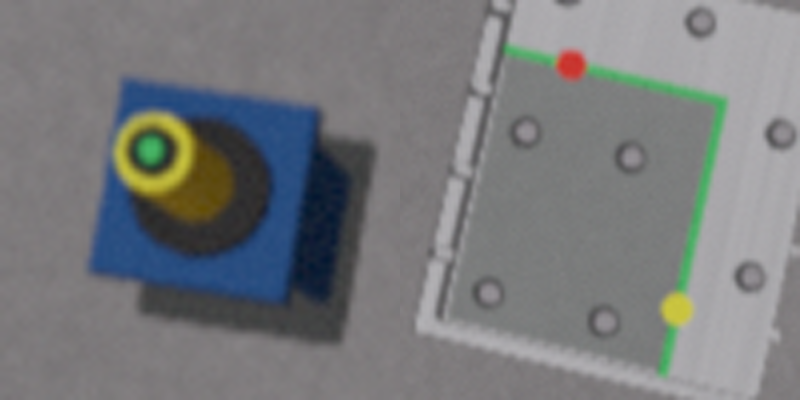

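The crop confirms it: yellow grip with green cap in the blue stand, and the L seam with both dots. I'll fit the geometry and work out the first move, pausing over the casing for a wrist view.

```bash
cat >> h.py <<'E'
R0=np.array([[.8953,.4455,0],[.4455,-.8953,0],[0,0,-1.]])
def sh(a,b): return (R0.T@(np.array(b,float)-np.array(a,float))/1000).round(4)
E
python3 - <<'E'
from h import *
d=dict(np.load('top0.npz'))
c=np.array([[125,78],[320,108],[285,303],[92,272]])/400*70+[130,120]-.4
print(atz(d,c,90).round(1),atz(d,c,90).mean(0))
# diagonal: grip top ring centre & collar centre
print('top ring',atz(d,[[156.6,146.]],156), 'cap', atz(d,[[156,145.8]],159))
d2=dict(np.load('side0.npz'));print(atz(d2,[[217.5,219.8]],159))
print(sh([278.5,-559.6,231.3],[500,-260,260]),sh([500,-260,260],[627,201,200]))
E
```

```text
[[665.  230.3  90. ]
 [655.7 160.7  90. ]
 [586.2 170.2  90. ]
 [595.7 238.6  90. ]] [625.65091236 199.94442866  90.        ]
top ring [[626.40034077 200.51976595 156.        ]] cap [[626.17072974 200.82512559 159.        ]]
[[627.40598315 200.26968857 159.        ]]
[ 0.3318 -0.1696 -0.0287] [ 0.3191 -0.3562  0.06  ]
```

Call:
move_arm --pt "0 0 0 0.055 -0.028 -0.029 100" --pt "0 0 0 0.11 -0.056 -0.029 100" --pt "0 0 0 0.165 -0.085 -0.029 100" --pt "0 0 0 0.22 -0.113 -0.029 100" --pt "0 0 0 0.27 -0.138 -0.029 100"

```text
clock: 1.12
position: [459.8, -313.9, 260.7]
ee_rot: [[0.895, 0.446, 0.001], [0.446, -0.895, -0.0], [0.0, 0.001, -1.0]]
contact_force: [0.1, -1.2, 0.2]
grip_width: 0.999
```

Call:
move_arm --pt "0 0 0 0.04 -0.02 0 100" --pt "0 0 0 0.062 -0.032 0 100" --pt "0 0 0 0.062 -0.032 0 100" --pt "0 0 0 0.062 -0.032 0 100"

```text
clock: 1.62
position: [499.3, -260.6, 260.3]
ee_rot: [[0.896, 0.444, -0.0], [0.444, -0.896, -0.001], [-0.001, 0.0, -1.0]]
contact_force: [-0.1, -1.5, -0.0]
grip_width: 1.003
```

Run:
```python
from cell import monitor, cams, robot, nets
import cv2,numpy as np
d=cams.camera('wrist');cv2.imwrite('pics/w1.png',d['img'][:,:,::-1]);np.savez('w1.npz',**d)
s=monitor.observe();print(s['clock'],s['position'],s['ee_rot'].round(4) if hasattr(s['ee_rot'],'round') else s['ee_rot'],s['contact_force'])
```

```text
1.675 [ 499.11556042 -260.88308477  260.30157155] [[ 8.961e-01  4.438e-01 -4.000e-04]
 [ 4.438e-01 -8.961e-01 -7.000e-04]
 [-7.000e-04  4.000e-04 -1.000e+00]] [0.42685007 0.23681224 0.03751712]
```

View pics/w1.png

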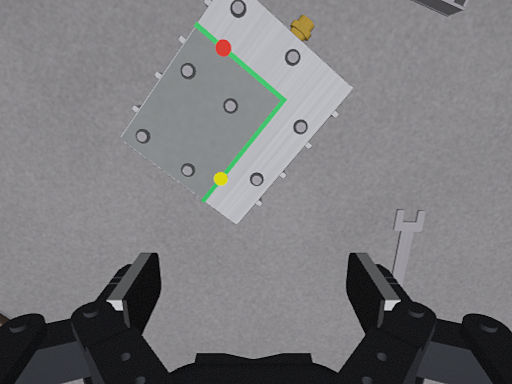

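Wrist view shows red dot (223,47), corner (284,100), yellow dot (221,179). Comparing with the top view.

Run:
```python
from h import *
d=dict(np.load('w1.npz'));im=d['img'];h=cv2.cvtColor(im,cv2.COLOR_RGB2HSV)
H,S,V=[h[...,i].astype(int) for i in range(3)]
for n,m in dict(y=(abs(H-29)<6)&(S>150)&(V>100),r=((H<6)|(H>174))&(S>150)&(V>80)).items():
    nn,l,st,ce=cv2.connectedComponentsWithStats(m.astype(np.uint8))
    i=1+st[1:,4].argmax();print(n,ce[i],atz(d,ce[i],50).round(1),pts(d,ce[i].round()))
g=(abs(H-65)<15)&(S>110)&(V>60);v,u=np.where(g);P=atz(d,np.c_[u,v],50)[:,:2]
th=np.deg2rad(-12.7);ex=np.array([np.cos(th),np.sin(th)]);ey=np.array([-ex[1],ex[0]])
c=np.array([575.5,-259.4]);a=(P-c)@ex;b=(P-c)@ey
m=(a<-15)&(a>-100);print('x leg: y off',np.polyfit(a[m],b[m],1));m=(b>15)&(b<75);print('y leg: x off',np.polyfit(b[m],a[m],1))
```

```text
y [220.2826087  178.13768116] [[ 468.8 -234.2   50. ]] [[ 469.09498682 -233.83605054   51.16737006]]
r [222.97959184  47.44387755] [[ 593.7 -180.    50. ]] [[ 594.0843824  -179.83101486   50.06733672]]
x leg: y off [0.00433452 1.47192198]
y leg: x off [-0.00505742  0.53155356]
```

Run:
```python
from h import *
print(sh([499.9,-259.5,260.3],[626.5,200.5,220]))
```

```text
[ 0.3183 -0.3554  0.0403]
```

Call:
move_arm --pt "0 0 0 0.038 -0.042 0 100" --pt "0 0 0 0.076 -0.085 0 100" --pt "0 0 0 0.114 -0.127 0 100" --pt "0 0 0 0.152 -0.17 0 100" --pt "0 0 0 0.19 -0.212 0 100"

```text
clock: 2.3
position: [575.9, 14.9, 260.5]
ee_rot: [[0.897, 0.443, 0.0], [0.443, -0.897, -0.001], [0.0, 0.001, -1.0]]
contact_force: [0.9, -0.9, -0.6]
grip_width: 0.998
```

Call:
move_arm --pt "0 0 0 0.038 -0.042 0.01 100" --pt "0 0 0 0.076 -0.085 0.02 100" --pt "0 0 0 0.11 -0.123 0.03 100" --pt "0 0 0 0.128 -0.143 0.04 100" --pt "0 0 0 0.128 -0.143 0.04 100"

```text
clock: 2.92
position: [626.2, 200.8, 218.9]
ee_rot: [[0.895, 0.447, -0.002], [0.447, -0.895, -0.0], [-0.002, -0.001, -1.0]]
contact_force: [0.7, -1.2, -0.9]
grip_width: 0.998
```

Run:
```python
from cell import monitor, cams, robot, nets
import cv2,numpy as np
from h import *
d=cams.camera('wrist');cv2.imwrite('pics/w2.png',d['img'][:,:,::-1]);np.savez('w2.npz',**d)
for n in ['wand_grip','wand_stand']: print(n,[(np.round(x['centre'],1),round(x['conf'],2)) for x in nets.pinpoint('wrist',n)])
s=monitor.observe();print(s['clock'],s['position'],s['contact_force'])
```

```text
wand_grip [(array([628.6, 202.4, 125.7]), 0.83)]
wand_stand [(array([627.1, 201.8,  -4.5]), 0.84), (array([672. ,  46.9,  -0.7]), 0.59)]
3.075 [627.07363171 197.37734946 220.47171726] [ 0.38502218 -0.32521439 -0.45689506]
```

View pics/w2.png

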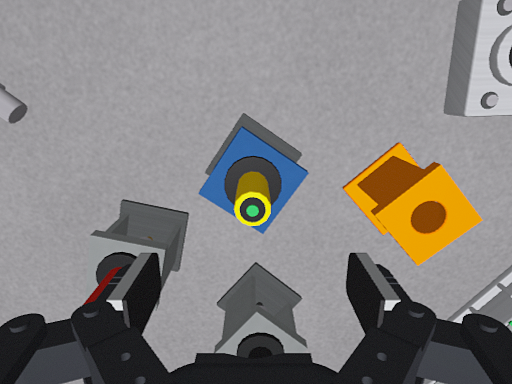

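Wrist view: wand cap at (252,211) centred between the jaws, in the blue stand; the red/black tools and the orange stand are clear of the fingers.

Run:
```python
from h import *
d=dict(np.load('w2.npz'));print(atz(d,[[252.3,210.8]],158.5),pts(d,[[252,211]]))
T=np.linalg.inv(d['view']);print(T.round(3))
c=np.array([[242,126],[308,172],[263,233],[199,193]]);print(atz(d,c,90).mean(0))
```

```text
[[626.7784372  201.57976463 158.5       ]] [[626.37607394 201.60841449 157.96110511]]
[[ 4.47000e-01  8.52000e-01  2.72000e-01  6.95440e+02]
 [-8.95000e-01  4.26000e-01  1.35000e-01  2.34966e+02]
 [-1.00000e-03 -3.03000e-01  9.53000e-01  3.61532e+02]
 [ 0.00000e+00  0.00000e+00  0.00000e+00  1.00000e+00]]
[627.6450793  201.61418252  90.        ]
```

Call:
move_arm --pt "0 0 0 0 -0.001 0.045 100" --pt "0 0 0 0 -0.001 0.09 100" --pt "0 0 0 0 -0.001 0.112 100" --pt "0 0 0 0 -0.001 0.112 100" --pt "0 0 0 0 -0.001 0.112 50"

```text
clock: 3.7
position: [627.1, 200.1, 109.9]
ee_rot: [[0.896, 0.444, 0.002], [0.444, -0.896, 0.0], [0.002, 0.001, -1.0]]
contact_force: [0.4, -0.2, 0.3]
grip_width: 0.819
```

Call:
move_arm --pt "0 0 0 0 0 0 0" --pt "0 0 0 0 0 0 0" --pt "0 0 0 0 0 0 0" --pt "0 0 0 0 0 0 0" --pt "0 0 0 0 0 0 0"

```text
clock: 4.32
position: [626.5, 201.1, 109.3]
ee_rot: [[0.895, 0.446, 0.001], [0.446, -0.895, 0.0], [0.001, 0.0, -1.0]]
contact_force: [-1.2, -0.3, 5.4]
grip_width: 0.287
```

Run:
```python
from cell import monitor, cams
import cv2,numpy as np
d=cams.camera('side');cv2.imwrite('pics/s3.png',cv2.resize(d['img'][150:330,130:370,::-1],(800,600)))
s=monitor.observe();print(s['clock'],s['position'],s['contact_force'],s['grip_width'])
```

```text
4.375 [626.49202743 201.12443075 109.22423358] [-1.52724911 -0.66556796  7.08435184] 0.2944104211212228
```

View pics/s3.png

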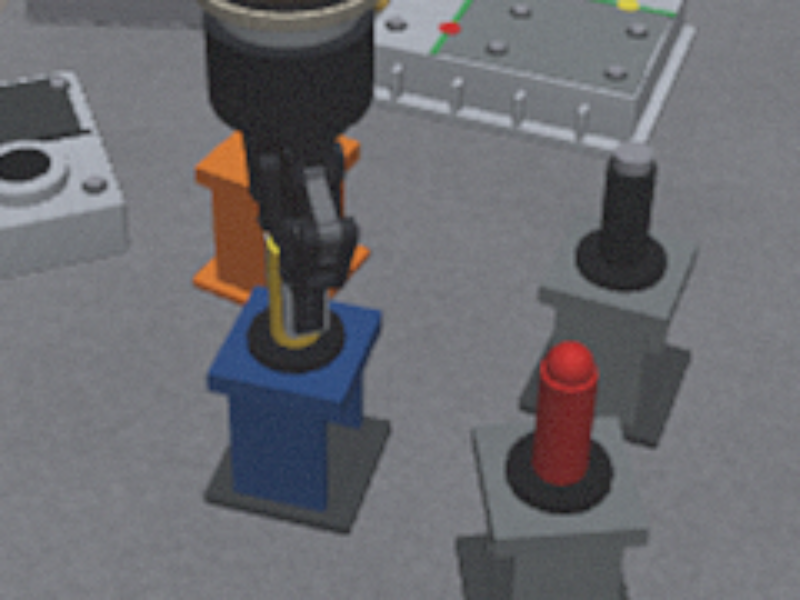

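Side view: the yellow grip is held between the fingers, collar still on the blue plate; width 0.29 ≈ 25 mm matches the grip. Lifting straight up.

Call:
move_arm --pt "0 0 0 0 0 -0.02 0" --pt "0 0 0 0 0 -0.045 0" --pt "0 0 0 0 0 -0.08 0" --pt "0 0 0 0 0 -0.115 0" --pt "0 0 0 0 0 -0.115 0"

```text
clock: 5.0
position: [627.5, 201.7, 226.4]
ee_rot: [[0.895, 0.446, 0.005], [0.446, -0.895, 0.002], [0.005, 0.0, -1.0]]
contact_force: [0.3, -0.3, -1.4]
grip_width: 0.291
```

Run:
```python
from cell import monitor, cams,nets
import cv2,numpy as np
d=cams.camera('side');cv2.imwrite('pics/s4.png',cv2.resize(d['img'][120:330,130:410,::-1],(800,600)));np.savez('s4.npz',**d)
d=cams.camera('wrist');cv2.imwrite('pics/w4.png',d['img'][:,:,::-1])
for c in ['wrist','side']:print([(np.round(x['centre'],1),round(x['conf'],2)) for x in nets.pinpoint(c,'wand_tip')])
s=monitor.observe();print(s['clock'],s['position'],s['contact_force'],s['grip_width'])
from h import *
print(s['ee_rot'])
```

```text
[(array([629.4, 204.2, 126. ]), 0.91)]
[(array([632.8, 204.6, 130.1]), 0.85)]
5.2 [625.2951531  200.55034727 221.82428567] [-0.88579043  0.72182662 -0.88783438] 0.2871599665206282
[[ 8.95234543e-01  4.45589667e-01 -2.22738742e-03]
 [ 4.45588453e-01 -8.95237312e-01 -1.04200949e-03]
 [-2.45834899e-03 -5.96552264e-05 -9.99996976e-01]]
```

View pics/s4.png

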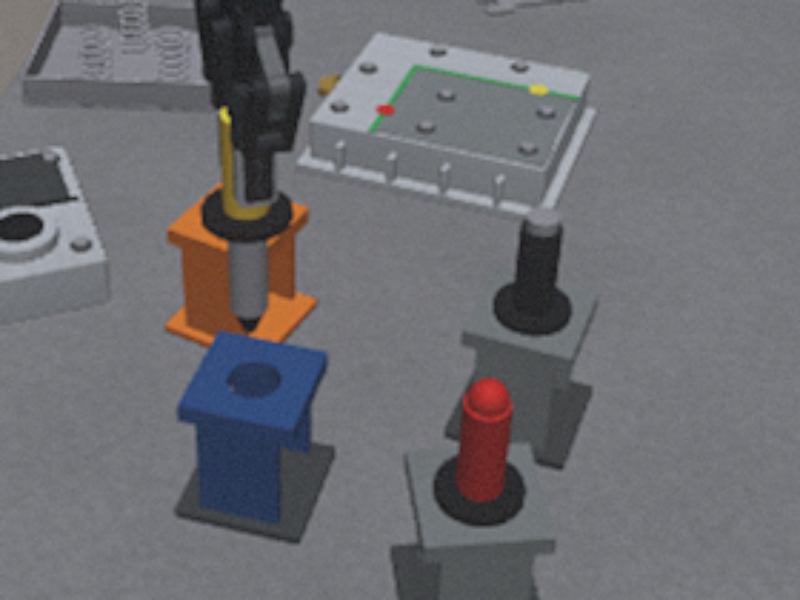

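View pics/w4.png

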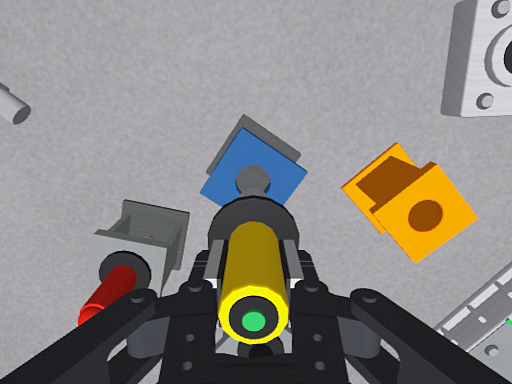

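Run:
```python
from h import *
d=dict(np.load('s4.npz'));K=d['camera_matrix']
def proj(p):
    q=d['view'][:3,:3]@np.array(p)+d['view'][:3,3];return K[0,2]+K[0,0]*q[0]/-q[2],K[1,2]-K[1,1]*q[1]/-q[2]
print('tip exp',proj([626.3,201,125]),'hole exp',proj([626.3,200.7,90]), 'collar',proj([626.3,201,208]))
print(atz(d,[[218.6,252.7]],90))
im=d['img'];cv2.imwrite('pics/s4b.png',cv2.resize(im[180:270,180:260,::-1],(533,600),interpolation=cv2.INTER_NEAREST))
```

```text
tip exp (np.float64(218.54749842746813), np.float64(236.37395849902035)) hole exp (np.float64(219.03338543293972), np.float64(252.14737052439486)) collar (np.float64(217.3811745411756), np.float64(195.27753584998547))
[[626.750332   202.16615857  90.        ]]
```

View pics/s4b.png

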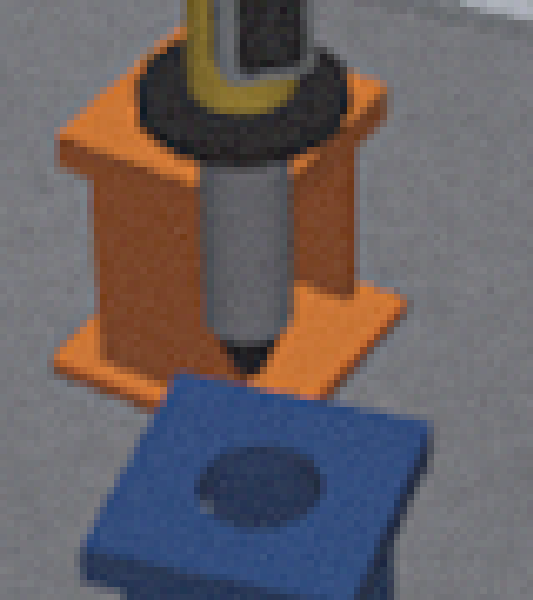

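Wand is out, hanging straight; tip pixel (217.5,236.2) agrees with the prediction within a pixel. Going to above the yellow dot at transit height.

Call:
move_arm --pt "0 0 0 -0.015 0.014 0 0" --pt "0 0 0 -0.043 0.041 0 0" --pt "0 0 0 -0.075 0.072 0 0" --pt "0 0 0 -0.107 0.102 0 0" --pt "0 0 0 -0.139 0.133 0 0"

```text
clock: 5.82
position: [559.2, 17.3, 222.6]
ee_rot: [[0.896, 0.445, -0.001], [0.445, -0.896, -0.001], [-0.002, 0.0, -1.0]]
contact_force: [-0.2, -0.2, -0.7]
grip_width: 0.29
```

Call:
move_arm --pt "0 0 0 -0.032 0.03 0 0" --pt "0 0 0 -0.064 0.061 0 0" --pt "0 0 0 -0.096 0.092 0 0" --pt "0 0 0 -0.128 0.122 0 0" --pt "0 0 0 -0.155 0.148 0 0"

```text
clock: 6.45
position: [485.7, -184.2, 222.7]
ee_rot: [[0.896, 0.444, -0.001], [0.444, -0.896, -0.0], [-0.002, -0.0, -1.0]]
contact_force: [0.7, -1.0, -0.5]
grip_width: 0.29
```

Call:
move_arm --pt "0 0 0 -0.025 0.024 0 0" --pt "0 0 0 -0.0411 0.0389 0.01 0" --pt "0 0 0 -0.0411 0.0389 0.03 0" --pt "0 0 0 -0.0411 0.0389 0.05 0" --pt "0 0 0 -0.0411 0.0389 0.05 0"

```text
clock: 7.08
position: [466.2, -235.0, 171.7]
ee_rot: [[0.896, 0.444, -0.004], [0.444, -0.896, 0.001], [-0.003, -0.003, -1.0]]
contact_force: [-0.7, -0.3, -1.0]
grip_width: 0.296
```

```bash
cat > look.py <<'E'
from cell import monitor, cams,nets
import sys
from h import *
n=sys.argv[1]; o=[]
for c in ['side','top']:
    d=cams.camera(c);np.savez(f'{c}{n}.npz',**d)
    b=(130,175,250,360) if c=='side' else (170,270,310,420)
    b=(115,190,240,340) if c=='side' else (165,265,310,440)
    o.append(cv2.resize(d['img'][b[0]:b[1],b[2]:b[3],::-1],(800 if c=='side' else 780,600),interpolation=cv2.INTER_CUBIC))
    cv2.imwrite(f'pics/{c}{n}.png',o[-1])
s=monitor.observe();print(s['clock'],s['position'],s['contact_force'],s['grip_width'])
E
python3 look.py 5
```

```text
7.175 [ 467.97452303 -235.13402652  173.49256533] [ 0.01500865 -0.40902796 -0.6932412 ] 0.2897671073383203
```

View pics/side5.png

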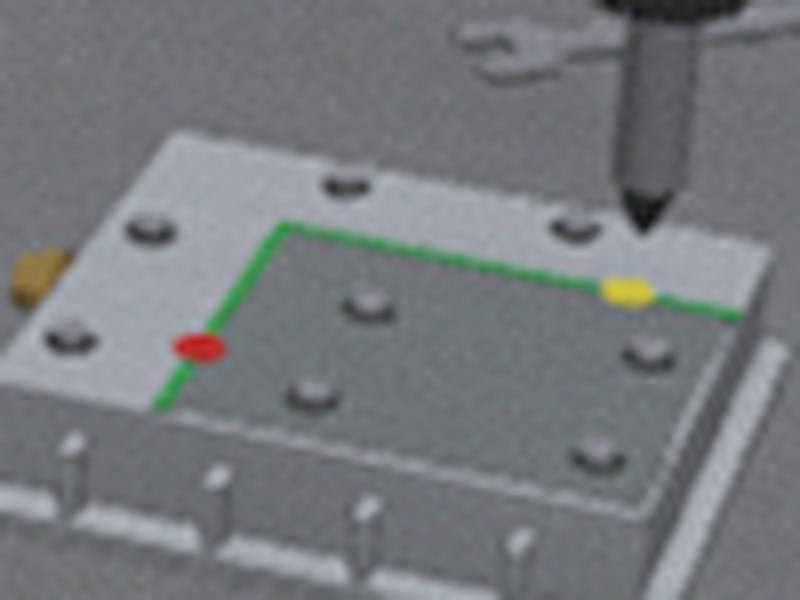

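View pics/top5.png

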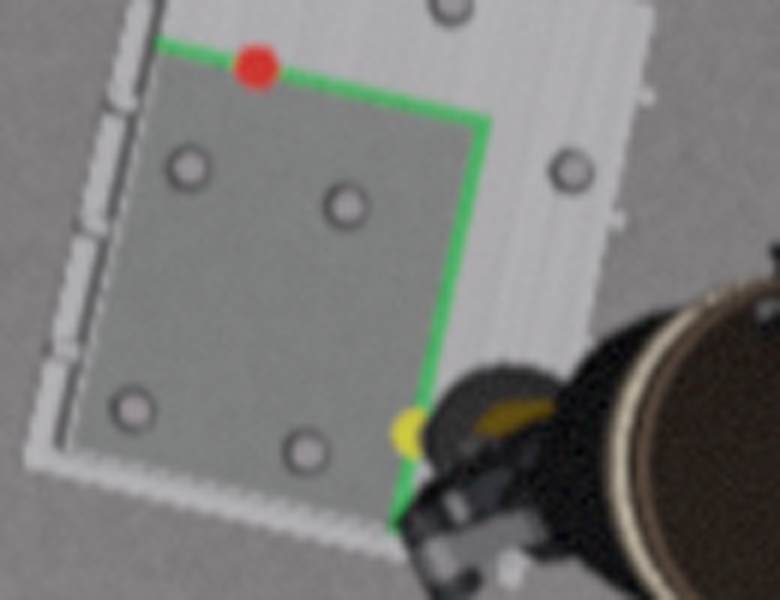

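Run:
```python
from h import *
d=dict(np.load('side5.npz'));K=d['camera_matrix']
def proj(p):
    q=d['view'][:3,:3]@np.array(p)+d['view'][:3,3];return np.array([K[0,2]+K[0,0]*q[0]/-q[2],K[1,2]-K[1,1]*q[1]/-q[2]])
a=proj([468.5,-235,50])
print(a,'tip rel',proj([468.5,-235,75])-a)
print('dx1',proj([478.5,-235,50])-a,'dy',proj([468.5,-225,50])-a,'dz',proj([468.5,-235,60])-a)
```

```text
[318.1128296  151.91093959] tip rel [ 1.0005147  -8.99532619]
dx1 [-4.11538339 -0.35680108] dy [-0.12007292  2.06299379] dz [ 0.39727013 -3.57173605]
```

Run:
```python
from h import *
from cell import nets
d=dict(np.load('side5.npz'));im=d['img']
print(im[134:156,312:328].sum(2)//3)
print(d['range_z'][134:156,318:323].round(0))
for c in ['side']:print([(np.round(x['centre'],1),round(x['conf'],2)) for x in nets.pinpoint(c,'wand_tip')])
cv2.imwrite('pics/side5z.png',cv2.resize(im[130:160,300:340,::-1],(800,600),interpolation=0))
P=pts(d,[[320,y] for y in range(136,147)]);print(P.round(1))
```

```text
[[112 117 114 116  97  74  79  88  95  95  99  97  93  83 107 114]
 [115 116 115 118  96  72  76  88  92  95  96  97  90  94 106 114]
 [114 115 113 118  93  71  80  86  93  97  98  96  90  96 109 115]
 [117 115 113 115  95  81  86  89  95  99  98  96  93  92 110 118]
 [111 115 114 116 113  86  68  81  90  98 100  86  91 101 113 118]
 [113 114 116 117 122  91  41  48  66  75  74  58  95 123 124 117]
 [125 108 111 108 117  96  45  33  36  34  25  74 108 122 120 123]
 [136 127 138 140 140 125  72  33  38  25  56 103 120 113 118 115]
 [138 138 150 163 162 158 116  41  23  33  87 126 119 113 115 118]
 [115 101  91 141 167 175 151  97  39  99 142 151 142 143 143 129]
 [ 66  74 110 156 170 167 174 143 120 154 172 165 161 175 165 158]
 [113 127 159 167 168 166 163 172 171 171 169 164 169 166 165 162]
 [172 172 168 165 167 168 161 165 164 165 167 166 169 170 164 168]
 [164 163 164 163 164 168 163 167 163 169 167 166 168 165 166 165]
 [166 165 161 162 162 166 163 165 166 163 162 165 167 166 165 167]
 [148 151 154 160 164 162 159 163 164 162 160 164 164 162 164 168]
 [104 106 119 147 156 154 15
[... 708 characters left out ...]
211. 1161. 1161. 1202. 1208.]
 [1207. 1201. 1201. 1201. 1203.]
 [1201. 1198. 1202. 1202. 1200.]
 [1195. 1196. 1197. 1196. 1196.]
 [1189. 1190. 1187. 1192. 1194.]
 [1186. 1187. 1190. 1187. 1193.]
 [1180. 1184. 1185. 1183. 1182.]
 [1177. 1179. 1177. 1180. 1179.]
 [1174. 1170. 1174. 1174. 1176.]
 [1166. 1171. 1169. 1170. 1172.]
 [1166. 1165. 1168. 1166. 1168.]
 [1163. 1157. 1159. 1160. 1164.]]
[(array([ 465.8, -236.5,   74.7]), 0.96)]
[[ 468.5 -225.1   99.1]
 [ 468.2 -226.9   95.5]
 [ 468.  -223.    94.9]
 [ 467.8 -221.8   92.9]
 [ 467.4 -224.9   88.6]
 [ 467.2 -223.5   86.7]
 [ 466.9 -226.3   82.4]
 [ 466.5 -229.8   77.9]
 [ 466.2 -232.6   73.6]
 [ 464.9 -266.8   51.9]
 [ 464.7 -266.    49.5]]
```

View pics/side5z.png

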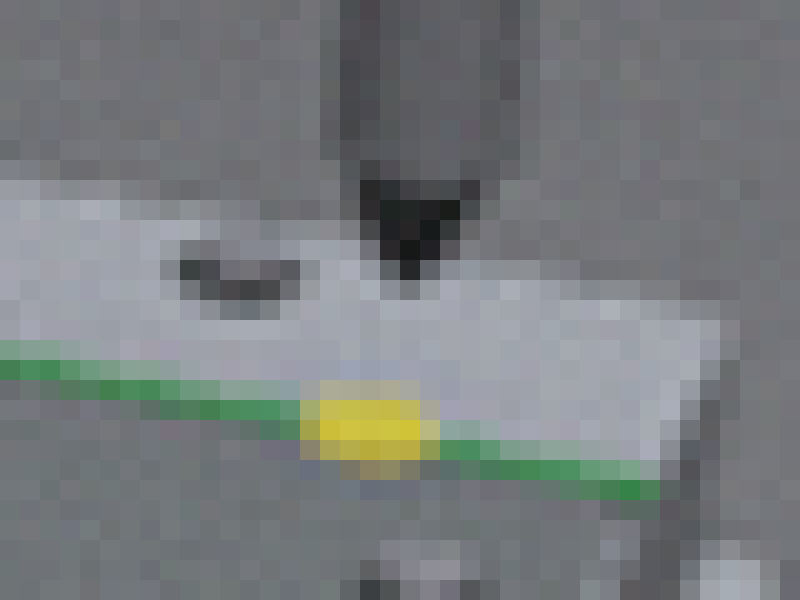

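Side view: tip at pixel (320,144), yellow dot (318.2,151.1); relative to the dot the tip is about 2 mm short in x and seems 2–4 mm lower than I reckoned. Correcting x and lowering part of the way.

Call:
move_arm --pt "0 0 0 0.0018 0.0009 0.006 0" --pt "0 0 0 0.0018 0.0009 0.012 0" --pt "0 0 0 0.0018 0.0009 0.012 0" --pt "0 0 0 0.0018 0.0009 0.012 0"

```text
clock: 7.72
position: [470.6, -234.7, 161.3]
ee_rot: [[0.895, 0.446, -0.0], [0.446, -0.895, -0.0], [-0.0, 0.0, -1.0]]
contact_force: [0.1, -0.5, -1.2]
grip_width: 0.288
```

```bash
cat > look2.py <<'E'
from cell import monitor, cams,nets
import sys
from h import *
n=sys.argv[1]
d=cams.camera('side');np.savez(f'side{n}.npz',**d);im=d['img']
print([(np.round(x['centre'],1),round(x['conf'],2)) for x in nets.pinpoint('side','wand_tip')])
s=monitor.observe();print(s['clock'],s['position'],s['contact_force'],s['grip_width'])
u,v,hw,hh=[int(a) for a in sys.argv[2:6]]
cv2.imwrite(f'pics/side{n}z.png',cv2.resize(im[v-hh:v+hh,u-hw:u+hw,::-1],(800,600),interpolation=0))
m=im.sum(2)<180
sub=m[v-hh:v+hh,u-hw:u+hw];vv,uu=np.where(sub)
print('u0,v0',u-hw,v-hh)
E
python3 look2.py 6 320 145 20 15
python3 - <<'E'
from h import *
im=np.load('side6.npz')['img'];print(im[138:156,314:326].sum(2)//3)
E
```

```text
[(array([ 472.8, -235.1,   65.9]), 0.64)]
7.825 [ 470.68171029 -234.77596025  161.43249533] [-0.00708801 -0.18919789 -2.04969518] 0.2879998680575837
u0,v0 300 130
[[ 81  71  85  90  98  96  94  98  84  92 117 120]
 [ 88  73  84  95  92  94  98  93  85 104 122 122]
 [ 80  75  86  89  95  98  99  95  84 104 122 115]
 [108  89  85  94 102 103  99  94  90 104 120 117]
 [135  89  70  86  92  89  84  82 103 118 118 116]
 [ 98  61  29  48  53  45  46  99 148 150 145 147]
 [119 113  50  34  34  30  70 148 176 170 165 172]
 [166 144  63  26  44  24 120 165 172 165 163 166]
 [172 153  96  27  26  65 149 175 168 167 168 166]
 [166 174 148  99 103 138 162 168 168 168 166 166]
 [164 167 166 160 163 169 167 166 167 164 168 166]
 [160 162 163 166 163 165 160 159 159 162 165 166]
 [122 149 155 153 151 152 155 165 168 167 164 164]
 [ 99 128 151 157 157 154 152 161 153 151 160 166]
 [116 129 138 143 141 148 139 128 107 107 122 142]
 [116 111 115 113 116 126 117 104 103 103 102  96]
 [113 117 117 113 113 114 113 116 114 118 118 110]
 [114 115 113 113 116 116 116 115 115 117 117 112]]
```

View pics/side6z.png

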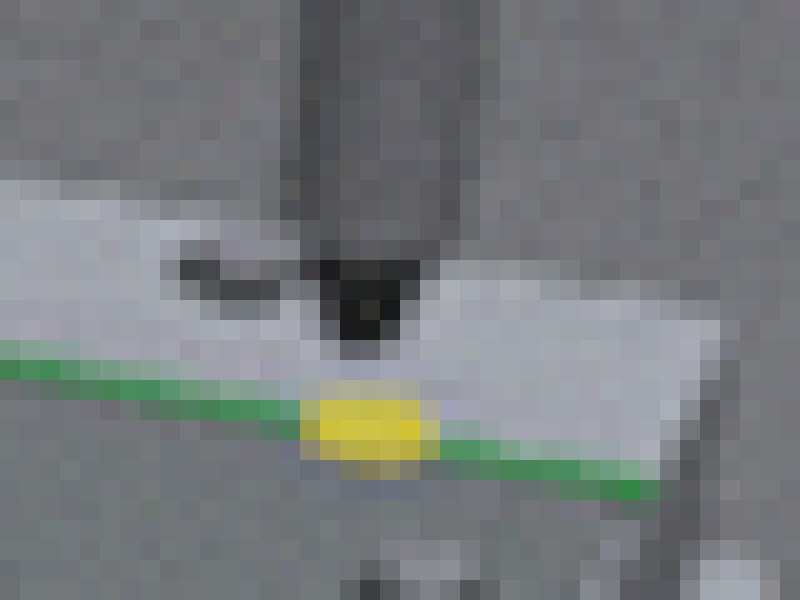

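Settled, the tip follows the measured TCP (470.6, i.e. 2 mm past the dot), so the first offset was only arm settling. Undoing it and lowering to 5 mm above the seam.

Call:
move_arm --pt "0 0 0 -0.0017 -0.0007 0.003 0" --pt "0 0 0 -0.0017 -0.0007 0.006 0" --pt "0 0 0 -0.0017 -0.0007 0.0078 0" --pt "0 0 0 -0.0017 -0.0007 0.0078 0" --pt "0 0 0 -0.0017 -0.0007 0.0078 0"

```text
clock: 8.45
position: [468.8, -234.9, 153.5]
ee_rot: [[0.895, 0.445, 0.0], [0.445, -0.895, -0.0], [0.0, 0.0, -1.0]]
contact_force: [0.3, -0.2, -1.0]
grip_width: 0.287
```

```bash
python3 look2.py 7 320 148 16 12
python3 - <<'E'
from h import *
im=np.load('side7.npz')['img'];print(im[142:156,314:326].sum(2)//3)
E
```

```text
[(array([ 468.7, -234.3,   57.9]), 0.95)]
8.55 [ 468.80572212 -234.9106118   153.59498618] [-0.58759011 -0.49576576 -0.87338268] 0.28988896202783815
u0,v0 304 136
[[120  73  78  91  91  97  98  96  87  99 115 115]
 [ 76  63  84  85  96  98  99  95  86 110 137 146]
 [113 101  82  91  96 100 101  94  92 133 160 172]
 [168 137  57  75  83  86  84  76 122 164 168 165]
 [179 133  46  34  45  54  46  80 145 175 168 165]
 [171 157  94  26  35  28  30 120 167 173 169 163]
 [166 176 130  30  28  29  68 147 174 166 169 167]
 [159 168 136  62  17  41 118 161 169 162 163 164]
 [124 154 152 124 109 114 148 171 169 165 164 162]
 [101 129 154 165 159 163 157 157 152 150 160 164]
 [115 125 143 144 146 149 141 126 108 108 125 139]
 [116 114 112 116 121 122 110 106  98 104 100  92]
 [117 115 114 117 116 112 115 115 115 117 114 111]
 [113 115 120 114 116 115 116 118 118 118 114 116]]
```

View pics/side7z.png

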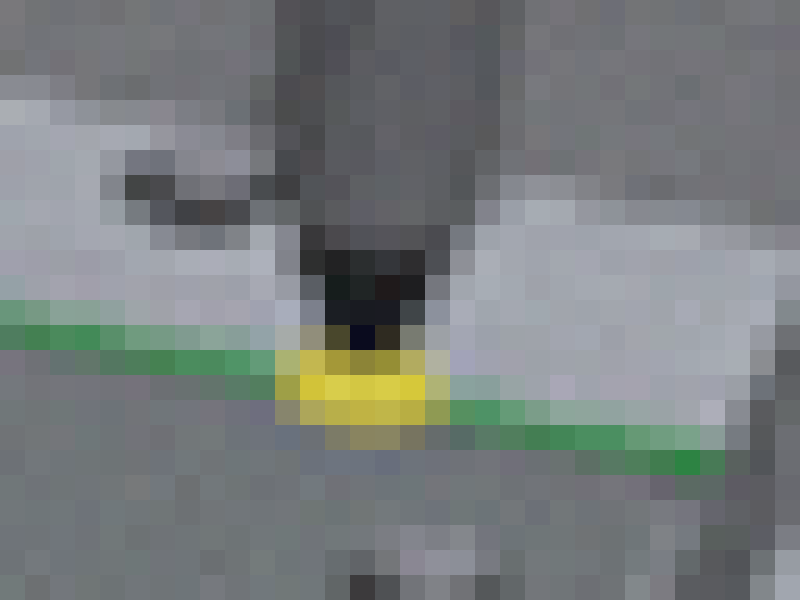

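Tip at (318.3,149.9), directly above the yellow dot (318.2,151.1), ~5 mm up. Starting the trace at 3.7 mm per row (≈29 mm/s).

Call:
move_arm --pt "0 0 0 0.0028 0.0023 0 0" --pt "0 0 0 0.0057 0.0046 0 0" --pt "0 0 0 0.0085 0.0069 0 0" --pt "0 0 0 0.0114 0.0092 0 0" --pt "0 0 0 0.0142 0.0115 0 0"

```text
clock: 9.18
position: [486.9, -238.9, 153.5]
ee_rot: [[0.895, 0.446, -0.0], [0.446, -0.895, 0.0], [-0.0, -0.0, -1.0]]
contact_force: [-0.0, -0.7, -1.9]
grip_width: 0.29
```

Call:
move_arm --pt "0 0 0 0.0028 0.0023 0 0" --pt "0 0 0 0.0057 0.0046 0 0" --pt "0 0 0 0.0085 0.0069 0 0" --pt "0 0 0 0.0114 0.0092 0 0" --pt "0 0 0 0.0142 0.0115 0 0"

```text
clock: 9.8
position: [504.7, -242.9, 153.5]
ee_rot: [[0.895, 0.446, 0.0], [0.446, -0.895, -0.0], [0.0, 0.0, -1.0]]
contact_force: [-0.8, 0.1, -0.7]
grip_width: 0.289
```

Call:
move_arm --pt "0 0 0 0.0028 0.0023 0 0" --pt "0 0 0 0.0057 0.0046 0 0" --pt "0 0 0 0.0085 0.0069 0 0" --pt "0 0 0 0.0114 0.0093 0 0" --pt "0 0 0 0.0143 0.0116 0 0"

```text
clock: 10.42
position: [522.6, -246.9, 153.5]
ee_rot: [[0.895, 0.446, 0.0], [0.446, -0.895, -0.0], [-0.0, 0.0, -1.0]]
contact_force: [-0.7, -0.2, -1.5]
grip_width: 0.291
```

```bash
python3 look2.py 8 292 146 32 24
python3 - <<'E'
from h import *
c=np.array([575.9,-258.8]);ex=np.array([.9759,-.2181]);print(c-55*ex)
E
```

```text
[(array([ 523.8, -245.7,   56.6]), 0.96)]
10.525 [ 522.80269347 -246.87874721  153.49857111] [-0.72659841 -0.23806811 -0.09671063] 0.28739896307309176
u0,v0 260 122
[ 522.2255 -246.8045]
```

View pics/side8z.png

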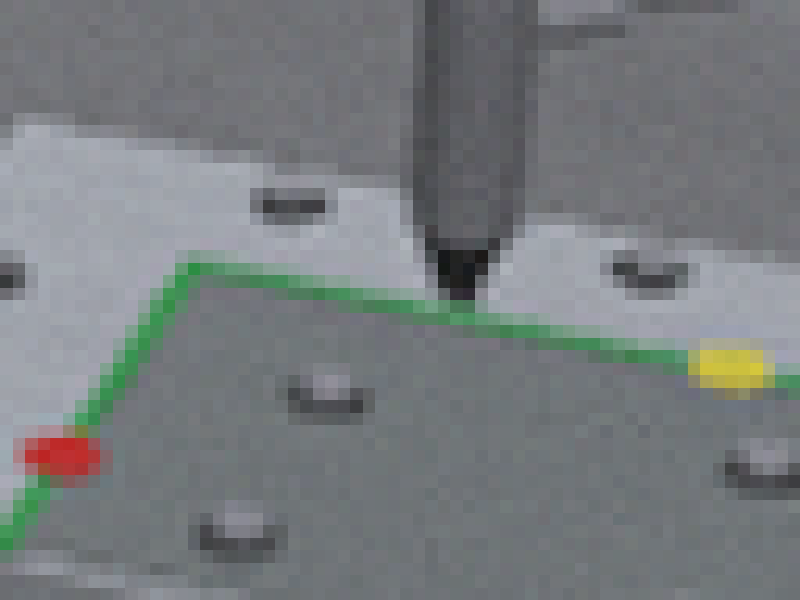

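Mid-leg view: tip at (297,146) is just above the seam, offset the same as at the start. Continuing to the corner.

Call:
move_arm --pt "0 0 0 0.0028 0.0023 0 0" --pt "0 0 0 0.0057 0.0046 0 0" --pt "0 0 0 0.0085 0.0069 0 0" --pt "0 0 0 0.0114 0.0092 0 0" --pt "0 0 0 0.0142 0.0115 0 0"

```text
clock: 11.15
position: [540.5, -250.8, 153.5]
ee_rot: [[0.895, 0.445, -0.0], [0.445, -0.895, 0.0], [-0.0, -0.0, -1.0]]
contact_force: [0.4, 0.5, -1.1]
grip_width: 0.292
```

Call:
move_arm --pt "0 0 0 0.0028 0.0023 0 0" --pt "0 0 0 0.0057 0.0046 0 0" --pt "0 0 0 0.0085 0.0069 0 0" --pt "0 0 0 0.0114 0.0092 0 0" --pt "0 0 0 0.0142 0.0115 0 0"

```text
clock: 11.78
position: [558.3, -254.8, 153.5]
ee_rot: [[0.895, 0.445, -0.0], [0.445, -0.895, -0.0], [-0.0, 0.0, -1.0]]
contact_force: [0.0, -0.1, -1.8]
grip_width: 0.287
```

Call:
move_arm --pt "0 0 0 0.0028 0.0023 0 0" --pt "0 0 0 0.0057 0.0046 0 0" --pt "0 0 0 0.0085 0.0069 0 0" --pt "0 0 0 0.0114 0.0093 0 0" --pt "0 0 0 0.0143 0.0116 0 0"

```text
clock: 12.4
position: [576.3, -258.9, 153.5]
ee_rot: [[0.895, 0.445, 0.0], [0.445, -0.895, -0.0], [-0.0, 0.0, -1.0]]
contact_force: [-0.8, -1.0, -0.7]
grip_width: 0.29
```

```bash
python3 look2.py 9 280 146 32 24
```

```text
[(array([ 576.2, -258. ,   56.2]), 0.82)]
12.5 [ 576.43179506 -258.84444897  153.48191961] [ 0.69743962 -0.36260461 -1.33234389] 0.2896735687050242
u0,v0 248 122
```

View pics/side9z.png

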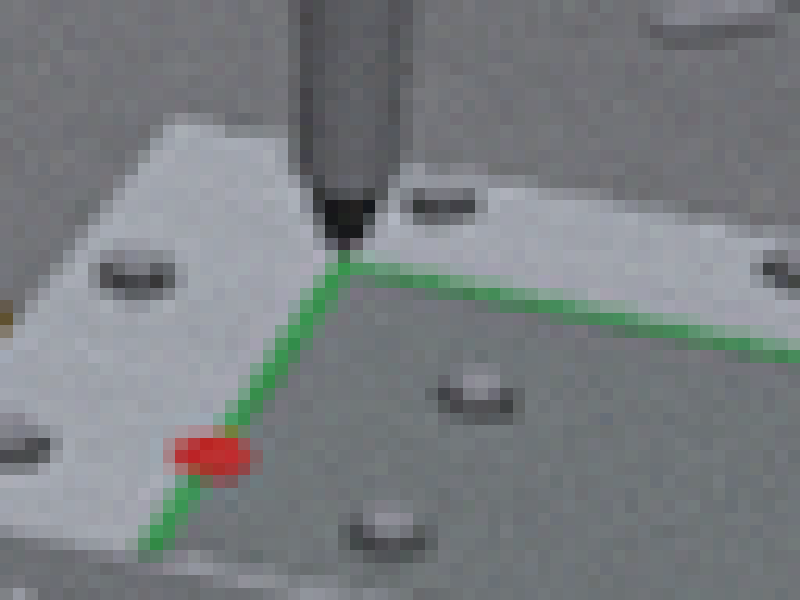

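Tip is over the corner (275.7,142). Now the second leg to the red dot.

Call:
move_arm --pt "0 0 0 0.0023 -0.0028 0 0" --pt "0 0 0 0.0046 -0.0056 0 0" --pt "0 0 0 0.0069 -0.0085 0 0" --pt "0 0 0 0.0092 -0.0113 0 0" --pt "0 0 0 0.0114 -0.0141 0 0"

```text
clock: 13.12
position: [580.0, -240.8, 153.6]
ee_rot: [[0.895, 0.446, 0.0], [0.446, -0.895, -0.0], [0.0, 0.0, -1.0]]
contact_force: [0.7, -0.1, -1.7]
grip_width: 0.289
```

Call:
move_arm --pt "0 0 0 0.0023 -0.0028 0 0" --pt "0 0 0 0.0046 -0.0056 0 0" --pt "0 0 0 0.0069 -0.0085 0 0" --pt "0 0 0 0.0092 -0.0113 0 0" --pt "0 0 0 0.0115 -0.0141 0 0"

```text
clock: 13.75
position: [584.0, -223.1, 153.5]
ee_rot: [[0.895, 0.445, 0.0], [0.445, -0.895, -0.0], [-0.0, 0.0, -1.0]]
contact_force: [-0.3, 1.0, -0.7]
grip_width: 0.289
```

Call:
move_arm --pt "0 0 0 0.0023 -0.0028 0 0" --pt "0 0 0 0.0046 -0.0056 0 0" --pt "0 0 0 0.0069 -0.0085 0 0" --pt "0 0 0 0.0092 -0.0113 0 0" --pt "0 0 0 0.0114 -0.0141 0 0"

```text
clock: 14.38
position: [587.9, -205.4, 153.5]
ee_rot: [[0.895, 0.445, -0.0], [0.445, -0.895, -0.0], [-0.0, 0.0, -1.0]]
contact_force: [0.0, 0.2, -1.2]
grip_width: 0.289
```

Call:
move_arm --pt "0 0 0 0.0023 -0.0028 0 0" --pt "0 0 0 0.0046 -0.0056 0 0" --pt "0 0 0 0.0069 -0.0085 0 0" --pt "0 0 0 0.0092 -0.0113 0 0" --pt "0 0 0 0.0115 -0.0142 0 0"

```text
clock: 15.0
position: [591.9, -187.6, 153.5]
ee_rot: [[0.895, 0.445, 0.0], [0.445, -0.895, -0.0], [-0.0, 0.0, -1.0]]
contact_force: [-0.4, -0.7, -1.1]
grip_width: 0.29
```

Call:
move_arm --pt "0 0 0 0.0023 -0.0028 0 0" --pt "0 0 0 0.0046 -0.0056 0 0" --pt "0 0 0 0.0048 -0.0059 0 0" --pt "0 0 0 0.0048 -0.0059 0 0"

```text
clock: 15.5
position: [593.5, -180.5, 153.5]
ee_rot: [[0.895, 0.445, 0.0], [0.445, -0.895, -0.0], [-0.0, 0.0, -1.0]]
contact_force: [0.0, -0.7, -0.5]
grip_width: 0.289
```

```bash
python3 look2.py 10 275 150 32 24
```

```text
[(array([ 592.9, -177.8,   59.1]), 0.83)]
15.6 [ 593.48956555 -180.63954973  153.53045811] [-0.80293748  0.26868513 -0.5927611 ] 0.29235047865551694
u0,v0 243 126
```

View pics/side10z.png

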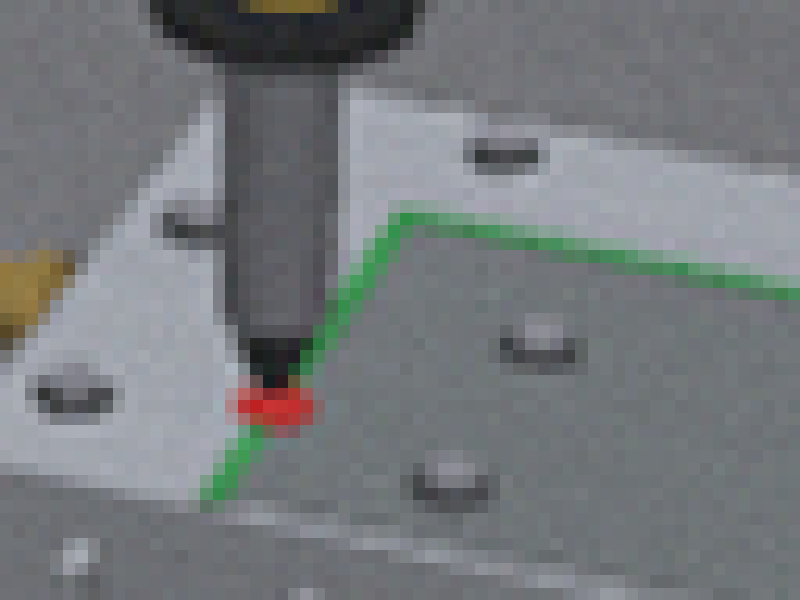

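Tip (265,156.5) is right above the red dot (265,158.5): trace complete, no contact force. Lifting and returning to the blue stand.

Call:
move_arm --pt "0 0 0 0 0 -0.015 0" --pt "0 0 0 0 0 -0.045 0" --pt "0 0 0 0.01 -0.0164 -0.07 0" --pt "0 0 0 0.028 -0.046 -0.074 0" --pt "0 0 0 0.049 -0.08 -0.074 0"

```text
clock: 16.23
position: [602.4, -86.8, 229.5]
ee_rot: [[0.896, 0.444, 0.003], [0.444, -0.896, -0.001], [0.002, 0.002, -1.0]]
contact_force: [0.5, -0.4, -1.8]
grip_width: 0.292
```

Call:
move_arm --pt "0 0 0 0.021 -0.0345 0 0" --pt "0 0 0 0.042 -0.069 0 0" --pt "0 0 0 0.063 -0.1035 0 0" --pt "0 0 0 0.084 -0.138 0 0" --pt "0 0 0 0.105 -0.1725 0 0"

```text
clock: 16.85
position: [619.2, 115.5, 228.8]
ee_rot: [[0.895, 0.445, 0.001], [0.445, -0.895, 0.0], [0.001, 0.0, -1.0]]
contact_force: [0.6, -0.3, 0.0]
grip_width: 0.289
```

Call:
move_arm --pt "0 0 0 0.018 -0.03 0 0" --pt "0 0 0 0.034 -0.056 0 0" --pt "0 0 0 0.0454 -0.0745 0 0" --pt "0 0 0 0.0454 -0.0745 0 0" --pt "0 0 0 0.0454 -0.0745 0 0"

```text
clock: 17.48
position: [626.7, 199.6, 227.7]
ee_rot: [[0.896, 0.444, 0.0], [0.444, -0.896, -0.001], [-0.0, 0.001, -1.0]]
contact_force: [0.1, -0.2, -1.1]
grip_width: 0.29
```

Call:
move_arm --pt "0 0 0 0 0 0.01 0" --pt "0 0 0 0 0 0.02 0" --pt "0 0 0 0 0 0.02 0" --pt "0 0 0 0 0 0.02 0"

```text
clock: 17.98
position: [626.4, 201.0, 207.4]
ee_rot: [[0.895, 0.445, -0.0], [0.445, -0.895, -0.0], [-0.0, 0.0, -1.0]]
contact_force: [0.2, -0.7, -1.3]
grip_width: 0.287
```

```bash
python3 look2.py 11 218 235 48 36
```

```text
[(array([627.2, 201.6, 111.1]), 0.79)]
18.075 [626.56883379 201.26725995 207.77190401] [-0.00430557  0.77422454 -1.28041232] 0.28842949816413593
u0,v0 170 199
```

View pics/side11z.png

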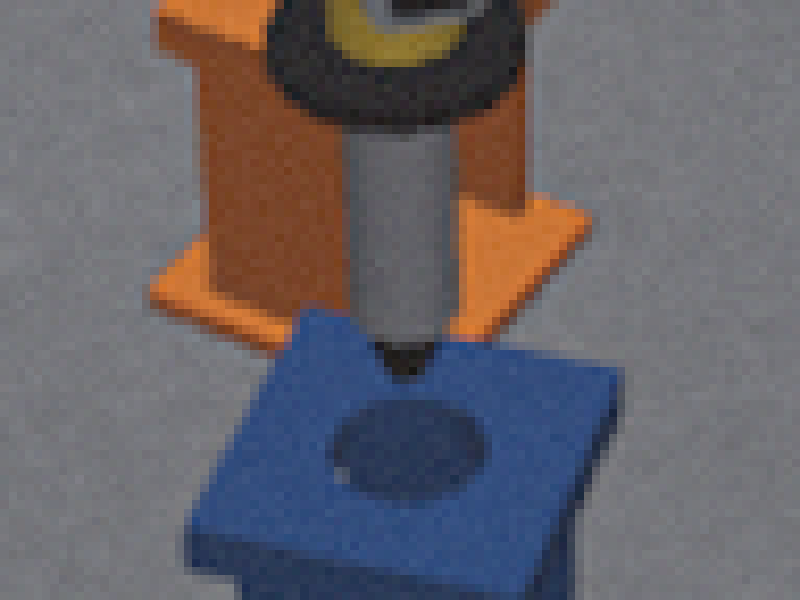

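Tip (218.6,245) sits over the hole centre (219,253). Lowering into the stand.

Call:
move_arm --pt "0 0 0 0 0 0.01 0" --pt "0 0 0 0 0 0.022 0" --pt "0 0 0 0 0 0.034 0" --pt "0 0 0 0 0 0.046 0" --pt "0 0 0 0 0 0.056 0"

```text
clock: 18.7
position: [626.1, 201.1, 150.4]
ee_rot: [[0.895, 0.446, -0.001], [0.446, -0.895, -0.0], [-0.001, -0.0, -1.0]]
contact_force: [0.6, -0.8, -0.1]
grip_width: 0.291
```

Call:
move_arm --pt "0 0 0 0 0 0.01 0" --pt "0 0 0 0 0 0.02 0" --pt "0 0 0 0 0 0.03 0" --pt "0 0 0 0 0 0.038 0" --pt "0 0 0 0 0 0.038 0"

```text
clock: 19.32
position: [626.0, 201.0, 112.7]
ee_rot: [[0.895, 0.445, -0.001], [0.445, -0.895, -0.0], [-0.001, -0.0, -1.0]]
contact_force: [-0.2, 0.2, -2.2]
grip_width: 0.289
```

Call:
move_arm --pt "0 0 0 0 0 0.002 0" --pt "0 0 0 0 0 0.004 0" --pt "0 0 0 0 0 0.0045 0" --pt "0 0 0 0 0 0.0045 0"

```text
clock: 19.82
position: [626.5, 201.3, 109.3]
ee_rot: [[0.895, 0.445, 0.0], [0.445, -0.895, 0.0], [0.0, 0.0, -1.0]]
contact_force: [-0.3, -0.1, 1.7]
grip_width: 0.287
```

```bash
python3 look2.py 12 218 245 48 36
```

```text
[]
19.925 [626.50530366 201.24344284 109.31646552] [-0.87350575 -0.3477888   1.80844465] 0.28861129769102584
u0,v0 170 209
```

View pics/side12z.png

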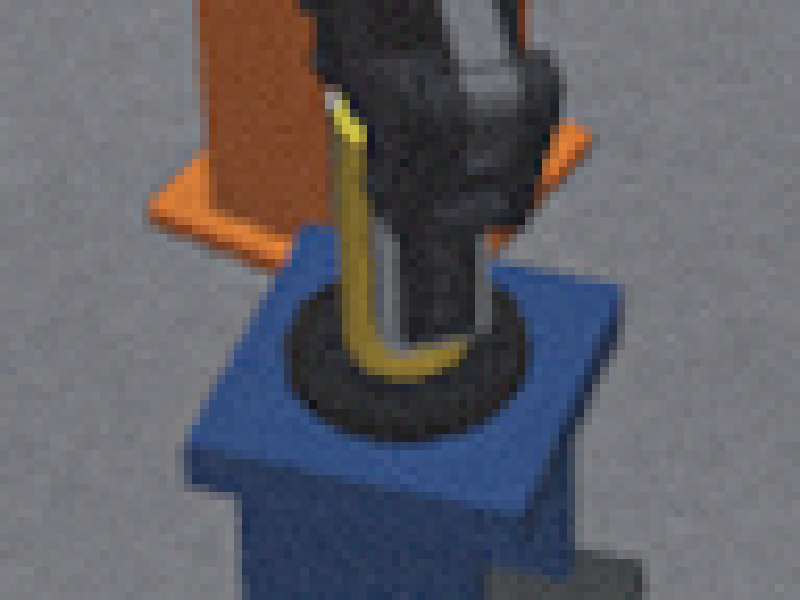

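Collar lies on the blue plate, with contact felt (+1.8 N, about 3 N change) at 109.3, the same height as at grasp. Releasing and retreating upward.

Call:
move_arm --pt "0 0 0 0 0 0 40" --pt "0 0 0 0 0 0 60" --pt "0 0 0 0 0 0 100" --pt "0 0 0 0 0 0 100" --pt "0 0 0 0 0 0 100"

```text
clock: 20.55
position: [626.4, 201.2, 109.0]
ee_rot: [[0.895, 0.445, 0.0], [0.445, -0.895, -0.0], [0.0, 0.0, -1.0]]
contact_force: [0.1, -0.2, 0.3]
grip_width: 0.998
```

Call:
move_arm --pt "0 0 0 0 0 0 100" --pt "0 0 0 0 0 0 100" --pt "0 0 0 0 0 -0.02 100" --pt "0 0 0 0 0 -0.06 100" --pt "0 0 0 0 0 -0.12 100"

```text
clock: 21.18
position: [625.3, 200.6, 228.6]
ee_rot: [[0.895, 0.446, -0.003], [0.446, -0.895, -0.001], [-0.004, -0.0, -1.0]]
contact_force: [0.4, -0.3, 0.4]
grip_width: 1.001
```

Call:
move_arm --pt "0 0 0 0 0 -0.05 100" --pt "0 0 0 0 0 -0.08 100" --pt "0 0 0 0 0 -0.08 100" --pt "0 0 0 0 0 -0.08 100"

```text
clock: 21.68
position: [626.0, 201.0, 308.2]
ee_rot: [[0.895, 0.446, -0.001], [0.446, -0.895, -0.001], [-0.001, -0.0, -1.0]]
contact_force: [0.5, -0.2, -0.6]
grip_width: 1.004
```

```bash
python3 look2.py 13 218 240 60 45
python3 - <<'E'
from cell import monitor,cams,nets
import cv2,numpy as np
d=cams.camera('wrist');cv2.imwrite('pics/w13.png',d['img'][:,:,::-1])
for c in ['wrist','side']:print([(np.round(x['centre'],1),round(x['conf'],2)) for x in nets.pinpoint(c,'wand_grip')])
E
```

```text
[]
21.775 [625.81947515 200.88570636 307.49993647] [ 0.33027078 -0.93889015  0.01527456] 0.9956168944539411
u0,v0 158 195
[]
[]
```

View pics/side13z.png

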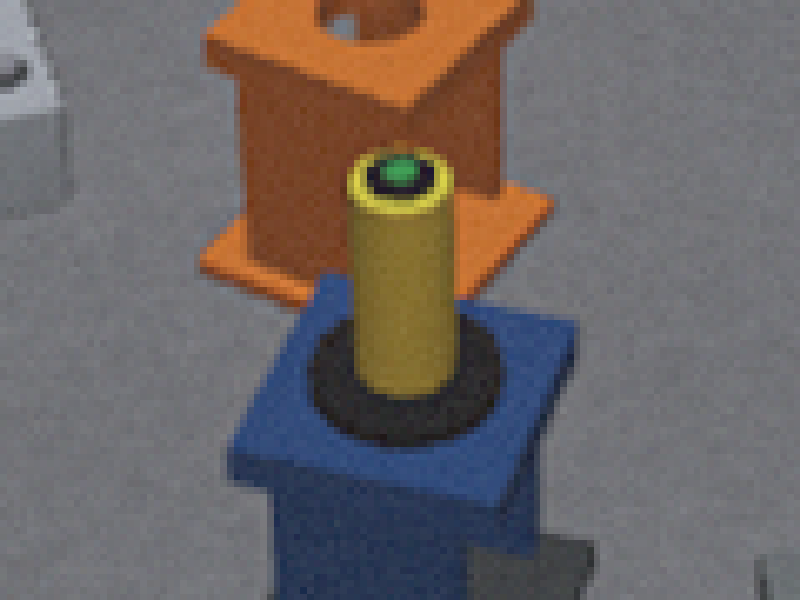

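View pics/w13.png

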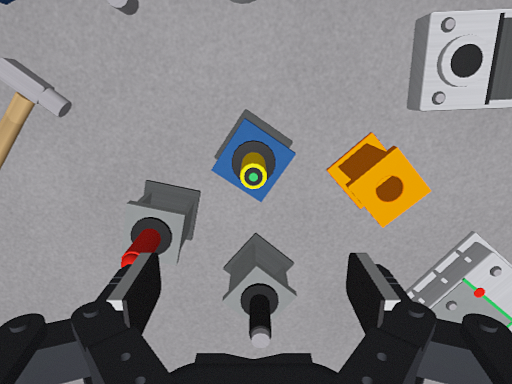

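The wand stands upright, with its collar flat on the blue plate and its cap at side pixel (218,220.5), as at the start. The gripper is open and clear. Handing in.

```bash
python3 -c "
from cell import robot,monitor
print(robot.finish_job(),monitor.observe()['clock'])"
```

```text
the job is handed in; nothing more can be done
the job is handed in; nothing more can be done
```

I traced the seam with the yellow-grip wand, put it back in its blue stand and handed the job in at about 22 s of the 61 s allowed.

- **Trace:** The tip went from the yellow dot round the corner to the red dot at about 29 mm/s, roughly 5 mm above the seam. It paused about 0.1 s at mid-leg and at the corner for pictures. Side-view checks at the start, mid-leg, corner and end showed the tip over the seam each time. Wrist forces stayed near zero.
- **Return:** The last pictures show the wand upright, its collar on the blue plate, at the same height and place as before. The gripper was open and about 150 mm above the grip top, and the other stands and tools were untouched.
- **Checks that disagreed:**
  - The first tip check, over the yellow dot, looked 2–4 mm off because the arm was still settling; later checks agreed within about 1 mm.
  - The side camera put the dots 3–4 mm off the top view in y.
  - The network found neither grip nor tip in the last pictures, so the final check rests on the pictures themselves.

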